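# Set out two prescriptions in their colour-coded holders

### The job

Set out the red and the blue order: stand the red-capped and the blue-capped vial in the round stand of the cap's colour, and lay the red and the blue carton in the tray of its colour, lengthwise and flat on the tray's floor within the rim. Keep those two glass vials upright all the way, and leave the yellow-capped vial and the green carton where they are.

Things in the scene. Friction and masses are not known exactly. Their poses are not given: they have to be found in the camera images.
- red_vial: small clear glass vial with a red cap, standing upright, round, 26 mm across and 53 mm tall with the cap (the part to grip is the glass body, up to 45 mm high). Loose, about 35 g. Origin: centre of its underside; z up, along its axis.
- blue_vial: small amber (brown) glass vial with a blue cap, standing upright, round, 26 mm across and 53 mm tall with the cap (the part to grip is the glass body, up to 45 mm high). Loose, about 35 g. Origin: centre of its underside; z up, along its axis.
- red_carton: flat medicine carton, mostly red with white, 95 mm long (x) by 46 mm wide (y) by 28 mm high (z), lying flat, starting with its long side within 0.5 rad of the world's x. Loose, about 30 g, rigid. Origin: centre of its underside; x along its length, z up.
- blue_carton: flat medicine carton, mostly blue with white, 88 mm long (x) by 50 mm wide (y) by 22 mm high (z), lying flat, starting with its long side within 0.5 rad of the world's x. Loose, about 30 g, rigid. Origin: centre of its underside; x along its length, z up.
- red_stand: red round vial stand, fixed to the table: a shallow dish, 56 mm outer and 46 mm inner diameter, floor 4 mm above the table, rim 8 mm above the table. A small grey flange with a blank white card sticks out 13 mm on its front (-x) side, 4 mm high. Origin: on the table under the dish's centre; z up.
- blue_stand: blue round vial stand, fixed to the table: a shallow dish, 56 mm outer and 46 mm inner diameter, floor 4 mm above the table, rim 8 mm above the table. A small grey flange with a blank white card sticks out 13 mm on its front (-x) side, 4 mm high. Origin: on the table under the dish's centre; z up.
- red_tray: red rectangular carton tray with a low rim, fixed to the table: outside 120 mm (x) by 74 mm (y), inside 112 by 66 mm, floor 4 mm above the table, rim 8 mm above the table. A small grey flange with a blank white card sticks out 14 mm on its front (-x) short side, 4 mm high. Origin: on the table under the centre of the 120 x 74 mm rectangle; x along its length, z up.
- blue_tray: blue rectangular carton tray with a low rim, fixed to the table: outside 120 mm (x) by 74 mm (y), inside 112 by 66 mm, floor 4 mm above the table, rim 8 mm above the table. A small grey flange with a blank white card sticks out 14 mm on its front (-x) short side, 4 mm high. Origin: on the table under the centre of the 120 x 74 mm rectangle; x along its length, z up.
- yellow_vial: small amber (brown) glass vial with a yellow cap, standing upright, round, 22 mm across and 47 mm tall with the cap (the part to grip is the glass body, up to 40 mm high). Loose, about 35 g. Origin: centre of its underside; z up, along its axis. Not part of the order: stays where it is.
- green_carton: flat medicine carton, mostly green with white, 90 mm long (x) by 50 mm wide (y) by 20 mm high (z), lying flat, starting with its long side within 0.5 rad of the world's x. Loose, about 30 g, rigid. Origin: centre of its underside; x along its length, z up. Not part of the order: stays where it is.
Mind the look-alikes: they are no part of the job. What is shaped like the blue_carton but orange or purple is not meant. Leave any turquoise look-alike of the red_tray alone.

How it is judged:
At the end, for the whole second after the job is handed in: Both vials upright (0.15 rad) on the floor of the stand of their cap colour, within 12 mm of centre; both cartons flat on the floor of their tray (14 mm along, 12 mm across, 0.2 rad, either way round); all four at rest; yellow-capped vial and green carton within 20 mm of their start (horizontal distance between red_vial and red_stand below 0.012 m and z of red_vial in the frame of red_stand below 0.0065 m and angle between each of red_vial, blue_vial's own z axis and vertical below 0.15 rad and x of red_carton in the frame of red_tray between -0.014 and 0.014 m and y of red_carton in the frame of red_tray between -0.012 and 0.012 m and z of red_carton in the frame of red_tray below 0.0065 m and angle between each of red_carton, blue_carton's own z axis and vertical below 0.06 rad and angle between the x axis of red_carton and the x axis of red_tray, either way round below 0.2 rad and linear speed of each of red_vial, red_carton, blue_vial, blue_carton below 0.01 m/s and horizontal distance between blue_vial and blue_stand below 0.012 m and z of blue_vial in the frame of blue_stand below 0.0065 m and x of blue_carton in the frame of blue_tray between -0.014 and 0.014 m and y of blue_carton in the frame of blue_tray between -0.012 and 0.012 m and z of blue_carton in the frame of blue_tray below 0.0065 m and angle between the x axis of blue_carton and the x axis of blue_tray, either way round below 0.2 rad and distance of each of yellow_vial, green_carton from where it was at the start of the episode below 0.02 m); the robot touches nothing.
It fails at once if the red-capped or blue-capped vial is tipped over (more than 0.8 rad) (angle between any of red_vial, blue_vial's own z axis and vertical above 0.8 rad).
It fails at once if the yellow-capped vial or the green carton is moved by more than 20 mm or the vial is knocked over (distance of any of yellow_vial, green_carton from where it was at the start of the episode above 0.02 m or angle between yellow_vial's own z axis and vertical above 0.8 rad).
It also fails if it takes over 112 s, if anything falls off the work surface, if the arm or the gripper's body presses on something with over 40 N, if the wrist force passes 120 N, or if a joint passes its speed limit or range.

### The arm

A 6-joint arm with a two-finger parallel gripper is mounted at the origin on the work surface; the furniture and walls round the work are solid. World frame = base frame: x ahead of the robot, y to its left, z up, the work surface at z = 0. Lengths are in m, angles in rad, forces in N, time in s.
With the tool pointing down it reaches from about 0.325 to 0.775 m from the base axis. Payload 9.3 kg.
Tool frame: the origin (TCP) lies midway between the tips of the shut fingers; the grasp point (between the pads) lies 19 mm behind it; z points along the fingers, y is the line along which they close (so a half turn about z gives the same grasp; the last joint's range is limited). The gripper opens to 85 mm and grips with 20 to 120 N. Pads are 22 mm wide; open, the fingers measure 114 mm over their backs; the gripper's body (76 mm by 85 mm) begins 54 mm behind the grasp point. The pads swing forward as they close: fully open they stand 13 mm farther back than shut.
Start: joints at [-1.266, 0.259, 0.021, 1.334, 0, 1.418], TCP at [0.243, -0.493, 0.231] pointing down, gripper open.
Joint ranges: [-3.04, 3.04], [-0.91, 1.82], [-1.04, 1.36], [-1.92, 1.95], [-1.52, 1.45], [-3.14, 3.14]. Speed limits (rad/s): [2.22, 2.22, 2.79, 3.14, 3.14, 3.14].

### API

Orientations are given as a unit quaternion [x, y, z, w].
In Python, from bench import readout, cams, r gives the robot as it stands.
- The arm moves only by the tool drive_tool, never from a script. Its argument "moves" is a list of rows, each a list of 5 numbers: the shift along the tool's x, y, z in mm, then the turn about the tool's z in degrees, then the closure, from 0 (fully open) to 1 (shut). In form: [[x, y, z, twist, fingers], ...]. A call has 1 to 10 rows; each row is the pose to reach, as a shift and turn from the pose commanded when the call began, along the tool's axes at that moment; what a row does not reach only later rows make up. A row lasts 1/12 s, in which the tool goes at most 41.7 mm and 7.16 degrees, less where a joint would pass 70% of its speed; a pose out of reach is approached as far as the arm can. A call with a gripper value outside its range is refused whole. The fingers move at their own pace and stop on an object; "squeeze" is the grip in N (left out, the last holds). Time passes only in rows, so rows that repeat a pose let the fingers close. It gives the time, the measured TCP pose, the force, the opening and the grip force at its end, in the units of the state.
- readout.get_obs(): the state, without advancing time (a new reading comes with each control period).
- cams.capture(name): name is "side" or "top"; returns (picture, depth): 480x640x3 uint8, red, green, blue; 480x640 float32, m along the optical axis (not along the pixel's ray), 0 where there is no reading.
- cams.get_calibration(name): a dict with "K" (3x3 intrinsics, pixels), "world_from_camera" (4x4, takes a point from camera to world coordinates). Camera axes: x right, y down, z forward; pixel columns grow to the right and rows downward; lengths in m; the calibration is good to about 2 mm. A picture is of the moment at which its call begins. get_calibration takes no time and is no camera call.
- r.sign_off(): hands the job in; it is judged then, once.
The state is a dict: "time": time; "q": joint angles; "qvel": joint speeds; "joint_efforts": joint torques, N m; "tcp_pos": TCP position; "tcp_rot": TCP orientation; "wrist_force": force on the tool from outside, world axes, zero at the start; "torque": the same for the moment, N m; "grip_width": finger opening in m; "gripper_force": force on a finger pad.
Only numpy, scipy, OpenCV 4.12 (cv2) and the standard library are available. Lean on these libraries where they do the work, as an engineer would, in place of code of your own. Each camera call takes 0.05 s, during which the arm holds its last target. There are 200 camera calls.

## Working session

There is one attempt and no reset: what is moved stays moved. The work goes in short steps, Python scripts to look and compute and a tool call to move; the robot and the scene stay as the last step left them, time stands still between calls to the robot, and variables do not carry over. Pictures are saved under pics/ and viewed, at most 14 in all, crops included, and the job is handed in when it is done.

Besides the shell and the picture viewer there is one more tool, called after "Emit:" as a command line: name --pt "numbers of a row" for each row, then --argument value for the rest. drive_tool: Moves the arm, as the interface text tells. Its arguments: {"type":"object","properties":{"moves":{"type":"array","items":{"type":"array","items":{"type":"number"}}},"squeeze":{"type":"number"}},"required":["moves"]}

```bash
mkdir -p pics; cat > look.py <<'E'
import cv2,sys
from bench import cams,readout
def snap(tag):
    for n in("top","side"):
        p,d=cams.capture(n); cv2.imwrite(f"pics/{tag}_{n}.png",p[:,:,::-1])
        import numpy as np; np.save(f"pics/{tag}_{n}.npy",d)
if __name__=="__main__": snap(sys.argv[1])
E
python3 look.py a; python3 - <<'E'
from bench import cams,readout
import numpy as np; np.set_printoptions(precision=4,suppress=True)
for n in("top","side"):
    c=cams.get_calibration(n); print(n,np.array(c["K"]),np.array(c["world_from_camera"]))
o=readout.get_obs(); print({k:np.round(o[k],4) for k in o})
E
```

```text
top [[470.6555   0.     324.9683]
 [  0.     470.6555 245.2248]
 [  0.       0.       1.    ]] [[-0.0164 -0.9888  0.148   0.2936]
 [-0.9993  0.0114 -0.0344  0.0356]
 [ 0.0323 -0.1485 -0.9884  1.0114]
 [ 0.      0.      0.      1.    ]]
side [[531.159    0.     307.6786]
 [  0.     531.159  241.1319]
 [  0.       0.       1.    ]] [[ 0.8321 -0.205   0.5153 -0.2196]
 [-0.554  -0.35    0.7554 -0.9255]
 [ 0.0255 -0.914  -0.4048  0.5687]
 [ 0.      0.      0.      1.    ]]
{'time': np.float64(0.1), 'q': array([-1.2656,  0.2592,  0.0208,  1.3337, -0.    ,  1.4182]), 'qvel': array([-0.0013,  0.0008,  0.0027, -0.0013,  0.0018, -0.0007]), 'joint_efforts': array([  0.0064, -55.6691,  34.5072,   0.0116,  -0.0001,  -0.    ]), 'tcp_pos': array([ 0.243 , -0.4931,  0.2307]), 'tcp_rot': array([ 0.9739,  0.2269, -0.0001, -0.0006]), 'wrist_force': array([ 0.1786,  0.3179, -0.1731]), 'torque': array([ 0.009 ,  0.0182, -0.0171]), 'gripper_force': np.float64(0.0), 'grip_width': np.float64(0.0854)}
```

View pics/a_top.png

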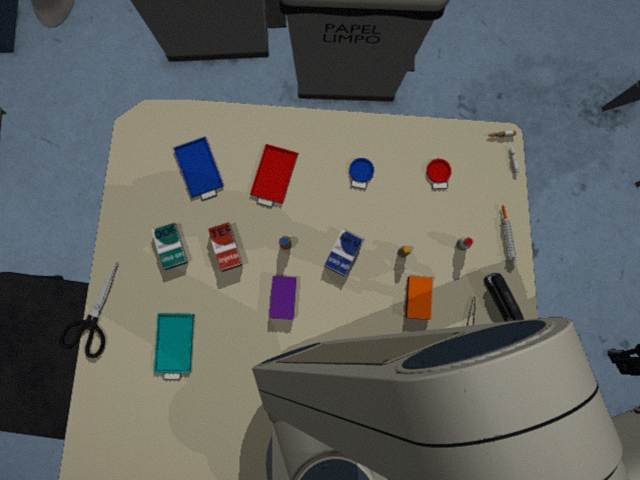

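View pics/a_side.png

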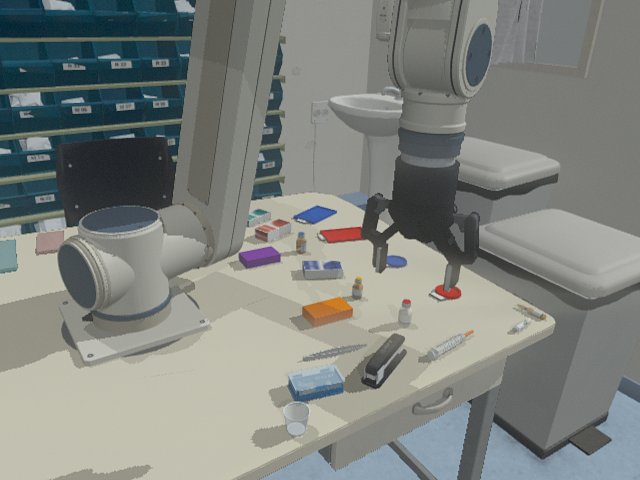

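The top view shows blue tray (198,168), red tray (274,175), blue stand (361,170), red stand (439,172), red carton (225,246), blue vial (285,243), blue carton (344,253) and red vial (466,243). The keep-still items are the green carton (169,246) and yellow vial (404,251). In the side view the caps are at (301,236) blue and (406,303) red, and the gripper hides part of the stands.

```bash
cat > meas.py <<'E'
import cv2,sys,numpy as np
from bench import cams
np.set_printoptions(precision=4,suppress=True)
CAL={n:cams.get_calibration(n) for n in("top","side")}
def rays(n,uv):
    K=np.array(CAL[n]["K"]);T=np.array(CAL[n]["world_from_camera"])
    uv=np.asarray(uv,float).reshape(-1,2)
    d=np.c_[uv,np.ones(len(uv))]@np.linalg.inv(K).T
    return T[:3,3],d@T[:3,:3].T
def plane(n,uv,z):
    c,d=rays(n,uv); return (c+d*((z-c[2])/d[:,2])[:,None])[:,:2]
def cloud(n,D):
    v,u=np.mgrid[:480,:640]; c,d=rays(n,np.c_[u.ravel(),v.ravel()])
    P=c+d*D.ravel()[:,None]; P[D.ravel()==0]=np.nan
    return P.reshape(480,640,3)
def tri(uvt,uvs):
    c1,d1=rays("top",uvt);c2,d2=rays("side",uvs);d1=d1[0];d2=d2[0]
    s=np.linalg.lstsq(np.c_[d1,-d2],c2-c1,rcond=None)[0]
    a=c1+s[0]*d1;b=c2+s[1]*d2; return (a+b)/2,np.linalg.norm(a-b)
def mask(img,col):
    h,s,v=cv2.split(cv2.cvtColor(img,cv2.COLOR_BGR2HSV))
    hr={"red":(h<6)|(h>172),"blue":(h>100)&(h<128),"yellow":(h>17)&(h<30),"green":(h>65)&(h<90)}[col]
    return (hr&(s>110)&(v>50)).astype(np.uint8)
def blob(m,uv,r):   # component(s) of the mask within a window
    w=np.zeros_like(m);u,v=uv;w[v-r:v+r+1,u-r:u+r+1]=m[v-r:v+r+1,u-r:u+r+1]
    y,x=np.nonzero(w); return np.c_[x,y]
def rect(P):
    (c,(w,h),a)=cv2.minAreaRect((P*1000).astype(np.float32))
    if h>w:w,h,a=h,w,a+90
    a=(a+90)%180-90
    return np.array([c[0],c[1],w,h,a])
E
cat > m1.py <<'E'
from meas import *
t=cv2.imread("pics/a_top.png");s=cv2.imread("pics/a_side.png")
C=cloud("top",np.load("pics/a_top.npy"));S=cloud("side",np.load("pics/a_side.npy"))
print("table z",np.nanmedian(C[210:220,200:400,2]))
Z=C[:,:,2]
for k,uv,r in[("red_carton",(225,246),30),("blue_carton",(344,253),30),("green_carton",(169,246),28)]:
    w=np.zeros((480,640),bool);w[uv[1]-r:uv[1]+r,uv[0]-r:uv[0]+r]=1
    h=np.nanmedian(Z[uv[1]-5:uv[1]+6,uv[0]-5:uv[0]+6])
    y,x=np.nonzero(w&(abs(Z-h)<0.006)); P=plane("top",np.c_[x,y],h)
    print(k,"h",h,rect(P),"mean",P.mean(0),len(P))
for k,uv,r in[("red_tray",(274,175),36),("blue_tray",(198,168),36),("red_stand",(439,172),18),("blue_stand",(361,170),18)]:
    b=blob(mask(t,k.split("_")[0]),uv,r)
    h=np.nanmedian(Z[b[:,1],b[:,0]]);P=plane("top",b,0.008)
    print(k,"h",h,rect(P),"mean",P.mean(0)*1000,len(b))
for k,ut,us in[("red",(466,243),(406,303)),("blue",(285,243),(301,236)),("yellow",(404,251),(358,281))]:
    bt=blob(mask(t,k),ut,10);bs=blob(mask(s,k),us,9)
    print(k,len(bt),len(bs),bt.mean(0),bs.mean(0),tri(bt.mean(0),bs.mean(0)),"depth z",np.nanmax(Z[bt[:,1],bt[:,0]]),np.nanmedian(S[bs[:,1],bs[:,0]],0))
E
python3 m1.py
```

```text
table z 0.0002756611426910638
red_carton h 0.02896252646605091 [441.6918 213.7089  95.9912  46.6043  17.3482] mean [0.4415 0.2138] 1006
blue_carton h 0.023038931537284757 [426.1769 -36.4578  88.4809  49.0329 -27.3437] mean [ 0.4262 -0.0362] 962
green_carton h 0.020792708162585383 [445.0879 331.9151  91.2592  50.6856  18.3474] mean [0.4448 0.332 ] 1032
red_tray h 0.004720954813889011 [605.9032 111.2152 121.1234  74.2581 -16.8608] mean [605.8663 111.1091] 1786
blue_tray h 0.004801218984247013 [622.6234 276.886  119.4389  73.6267  20.4273] mean [622.0745 276.7723] 1780
red_stand h 0.005275098982110871 [ 611.4982 -255.3254   53.6404   51.6982   -2.8   ] mean [ 610.2332 -255.406 ] 462
blue_stand h 0.005209363610978013 [612.7495 -82.1433  53.4774  52.8304  89.6011] mean [612.7058 -82.6103] 465
red 44 24 [468.2045 241.1136] [406.4167 300.8333] (array([ 0.4429, -0.2969,  0.0532]), np.float64(0.0013722752864034071)) depth z 0.0576924973533699 [ 0.4443 -0.2969  0.0528]
blue 40 5 [284.1  240.55] [301. 233.] (array([0.4485, 0.0857, 0.0536]), np.float64(0.0017831045439695597)) depth z 0.0564801781250599 [0.4511 0.0849 0.0536]
yellow 38 15 [405.8421 248.9474] [358.4 278.2] (array([ 0.4289, -0.1668,  0.0472]), np.float64(0.0016485782957151147)) depth z 0.05007507852181792 [ 0.4298 -0.1677  0.0476]
```

```bash
cat > go.py <<'E'
import sys,numpy as np
from bench import readout
from scipy.spatial.transform import Rotation as R
o=readout.get_obs();M=R.from_quat(o["tcp_rot"]).as_matrix();p=np.array(o["tcp_pos"])*1000
psi=np.degrees(np.arctan2(M[1,0],M[0,0]))
print("t",round(float(o["time"]),2),"p",p.round(1),"psi",round(psi,2),"w",round(float(o["grip_width"]),4),"q6",np.degrees(o["q"][5]).round(1))
for a in sys.argv[1:]:
    x,y,z,g=map(float,a.split(","))
    print(a,"->",(M.T@(np.array([x,y,z])-p)).round(1),"twist",round(-((g-psi+180)%360-180),1))
E
python3 go.py 443,-297,120,90
```

```text
t 0.1 p [ 243.  -493.1  230.7] psi 26.23 w 0.0854 q6 81.3
443,-297,120,90 -> [266.1 -87.4 110.9] twist -63.8
```

Emit:
drive_tool --pt "266 -87 111 -64 0.4" --pt "266 -87 111 -64 0.4" --pt "266 -87 111 -64 0.4" --pt "266 -87 111 -64 0.4" --pt "266 -87 111 -64 0.4" --pt "266 -87 111 -64 0.4" --pt "266 -87 111 -64 0.4" --pt "266 -87 111 -64 0.4" --pt "266 -87 111 -64 0.4" --pt "266 -87 111 -64 0.4" --squeeze 25

```text
time: 0.93
tcp_pos: [0.4437, -0.2965, 0.1195]
tcp_rot: [0.703, 0.711, -0.0, -0.001]
wrist_force: [-0.3, -0.1, 0.6]
grip_width: 0.0512
gripper_force: 0.0
```

```bash
python3 go.py 443,-297,12,90; python3 look.py b; python3 -c "
import cv2;a=cv2.imread('pics/b_side.png')[120:360,280:600];cv2.imwrite('pics/b_crop.png',cv2.resize(a,None,fx=2,fy=2))"
```

```text
t 0.93 p [ 443.7 -296.5  119.5] psi 90.67 w 0.0512 q6 46.6
443,-297,12,90 -> [ -0.6  -0.5 107.5] twist 0.7
```

View pics/b_crop.png

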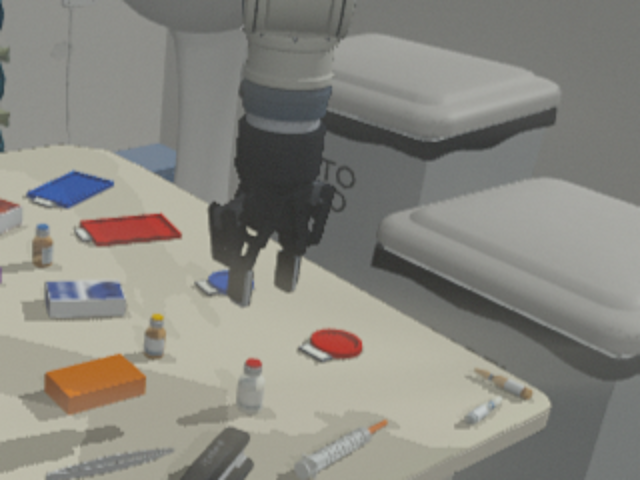

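The gripper is above the red vial, with its fingertips at crop (240,290) and (288,275) and the vial at (250,385). Next I descend and grip.

Emit:
drive_tool --pt "0 0 40 0 0.4" --pt "0 0 75 0 0.4" --pt "0 0 95 0 0.4" --pt "0 0 107 0 0.4" --pt "0 0 107 0 0.4" --pt "0 0 107 0 0.9" --pt "0 0 107 0 0.9" --pt "0 0 107 0 0.9" --pt "0 0 107 0 0.9" --pt "0 0 107 0 0.9"

```text
time: 1.87
tcp_pos: [0.4437, -0.2985, 0.0145]
tcp_rot: [0.706, 0.708, -0.0, 0.001]
wrist_force: [-1.3, -1.0, 6.8]
grip_width: 0.0243
gripper_force: 25.2
```

```bash
python3 go.py 443,-297,60,90; python3 look.py c; python3 -c "
import cv2;a=cv2.imread('pics/c_side.png')[230:350,340:500];cv2.imwrite('pics/c_crop.png',cv2.resize(a,None,fx=4,fy=4))"
```

```text
t 1.87 p [ 443.7 -298.5   14.5] psi 90.19 w 0.0243 q6 46.9
443,-297,60,90 -> [  1.4  -0.6 -45.5] twist 0.2
```

View pics/c_crop.png

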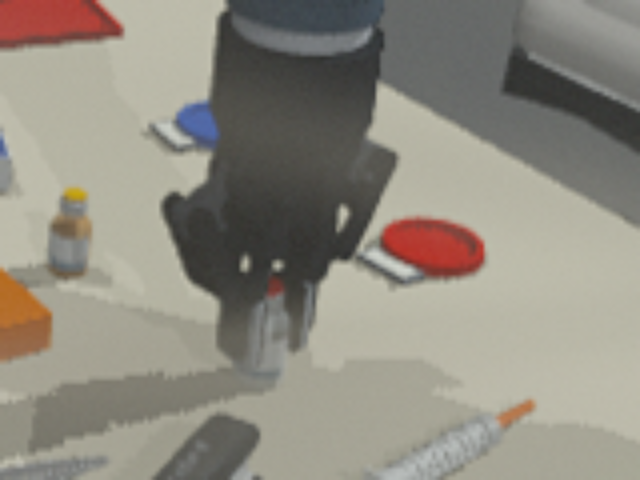

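```bash
python3 go.py 611,-257,70,90
```

```text
t 1.97 p [ 443.7 -298.5   14.5] psi 90.2 w 0.0248 q6 46.9
611,-257,70,90 -> [ 40.8 167.5 -55.4] twist 0.2
```

Emit:
drive_tool --pt "0 0 -25 0 0.9" --pt "0 0 -55 0 0.9" --pt "8 35 -55 0 0.9" --pt "18 75 -55 0 0.9" --pt "28 112 -55 0 0.9" --pt "36 145 -55 0 0.9" --pt "41 167 -55 0 0.9" --pt "41 167 -55 0 0.9" --pt "41 167 -55 0 0.9" --pt "41 167 -55 0 0.9"

```text
time: 2.8
tcp_pos: [0.6095, -0.2558, 0.0681]
tcp_rot: [0.706, 0.709, -0.0, -0.0]
wrist_force: [0.2, 1.0, -1.1]
grip_width: 0.0247
gripper_force: 24.9
```

```bash
python3 go.py 611,-257,19,90;  python3 look.py d; python3 - <<'E'
from meas import *
s=cv2.imread("pics/d_side.png");cv2.imwrite('pics/d_crop.png',cv2.resize(s[200:320,390:550],None,fx=4,fy=4))
E
```

```text
t 2.8 p [ 609.5 -255.8   68.1] psi 90.24 w 0.0247 q6 59.7
611,-257,19,90 -> [-1.2  1.6 49.1] twist 0.2
```

View pics/d_crop.png

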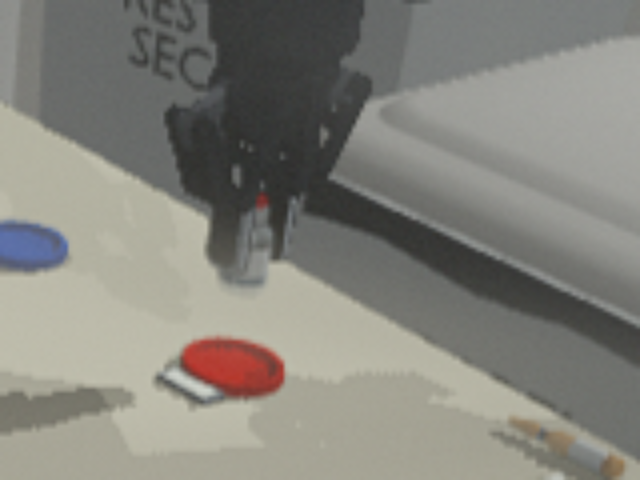

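The red vial is held upright at crop (245,270), above the red stand at (233,367). I'll lower it and release.

Emit:
drive_tool --pt "-1 1 25 0 0.9" --pt "-1 1 40 0 0.9" --pt "-1 1 46 0 0.9" --pt "-1 1 48 0 0.9" --pt "-1 1 49 0 0.9" --pt "-1 1 49 0 0.9" --pt "-1 1 49 0 0.9"

```text
time: 3.48
tcp_pos: [0.6114, -0.2575, 0.0204]
tcp_rot: [0.706, 0.708, 0.0, 0.001]
wrist_force: [-0.1, 0.2, -1.7]
grip_width: 0.0244
gripper_force: 24.9
```

Emit:
drive_tool --pt "0 0 2 0 0.9" --pt "0 0 2 0 0.9" --pt "0 0 2 0 0.7" --pt "0 0 2 0 0.6" --pt "0 0 2 0 0.5" --pt "0 0 2 0 0.4" --pt "0 0 2 0 0.4" --pt "0 0 -30 0 0.4" --pt "0 0 -65 0 0.4" --pt "0 0 -100 0 0.4"

```text
time: 4.32
tcp_pos: [0.6106, -0.2568, 0.1198]
tcp_rot: [0.706, 0.709, -0.0, -0.001]
wrist_force: [0.6, -0.7, -0.3]
grip_width: 0.0513
gripper_force: 0.0
```

```bash
python3 go.py 449,86,125,90
```

```text
t 4.32 p [ 610.6 -256.8  119.8] psi 90.23 w 0.0513 q6 59.7
449,86,125,90 -> [ 343.4 -160.2   -4.6] twist 0.2
```

Emit:
drive_tool --pt "343 -160 -4 0 0.4" --pt "343 -160 -4 0 0.4" --pt "343 -160 -4 0 0.4" --pt "343 -160 -4 0 0.4" --pt "343 -160 -4 0 0.4" --pt "343 -160 -4 0 0.4" --pt "343 -160 -4 0 0.4" --pt "343 -160 -4 0 0.4" --pt "343 -160 -4 0 0.4" --pt "343 -160 -4 0 0.4"

```text
time: 5.15
tcp_pos: [0.4462, 0.0898, 0.1235]
tcp_rot: [0.704, 0.71, 0.0, -0.001]
wrist_force: [0.8, 0.1, 0.5]
grip_width: 0.0513
gripper_force: 0.0
```

```bash
python3 go.py 449,86,12,90;  python3 look.py e; python3 - <<'E'
from meas import *
s=cv2.imread("pics/e_side.png");cv2.imwrite('pics/e_crop.png',cv2.resize(s[150:330,230:490],None,fx=3,fy=3))
t=cv2.imread("pics/e_top.png")
b=blob(mask(s,"red"),(450,276),9)
S=cloud("side",np.load("pics/e_side.npy"));q=S[b[:,1],b[:,0]];q=q[q[:,2]>.04];print(len(q),np.nanmedian(q,0))
E
```

```text
t 5.15 p [446.2  89.8 123.5] psi 90.48 w 0.0513 q6 90.3
449,86,12,90 -> [ -4.    3.  111.5] twist 0.5
11 [ 0.6133 -0.2566  0.0576]
```

View pics/e_crop.png

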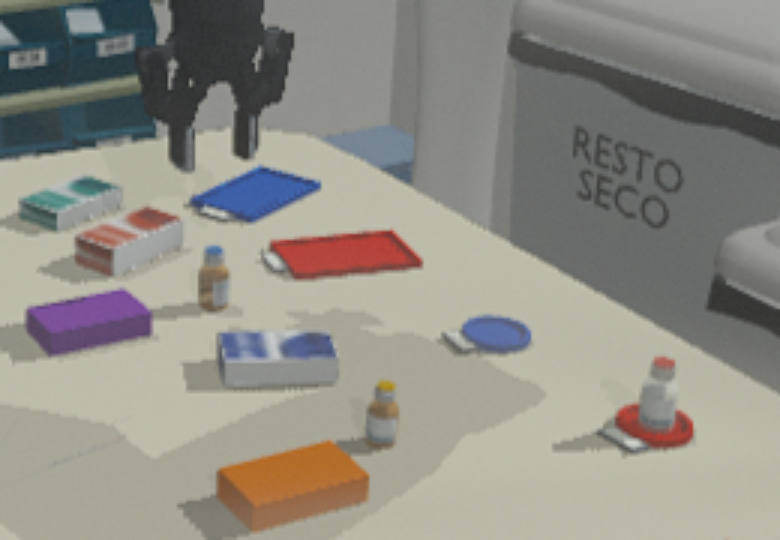

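The red vial stands in the red stand at crop (657,395). The gripper is above the blue vial at (213,280).

Emit:
drive_tool --pt "0 0 20 0 0.4" --pt "0 0 40 0 0.4" --pt "0 0 40 0 0.4" --pt "0 0 40 0 0.4"

```text
time: 5.58
tcp_pos: [0.4498, 0.0843, 0.0829]
tcp_rot: [0.706, 0.708, -0.001, -0.001]
wrist_force: [-0.1, -0.2, 1.0]
grip_width: 0.0513
gripper_force: 0.0
```

```bash
python3 go.py 449,86,13,90
```

```text
t 5.58 p [449.8  84.3  82.9] psi 90.15 w 0.0513 q6 89.9
449,86,13,90 -> [ 1.8 -0.6 69.9] twist 0.1
```

Emit:
drive_tool --pt "1 0 30 0 0.4" --pt "1 0 55 0 0.4" --pt "1 0 69 0 0.4" --pt "1 0 69 0 0.4" --pt "1 0 69 0 0.9" --pt "1 0 69 0 0.9" --pt "1 0 69 0 0.9" --pt "1 0 69 0 0.9" --pt "1 0 69 0 0.9"

```text
time: 6.33
tcp_pos: [0.451, 0.086, 0.0157]
tcp_rot: [0.706, 0.708, 0.001, 0.001]
wrist_force: [0.3, -2.6, 7.2]
grip_width: 0.0246
gripper_force: 25.0
```

```bash
python3 go.py 613,-83,70,90
```

```text
t 6.33 p [451.   86.   15.7] psi 90.22 w 0.0246 q6 90.1
613,-83,70,90 -> [-169.6  161.5  -53.7] twist 0.2
```

Emit:
drive_tool --pt "0 0 -25 0 0.9" --pt "0 0 -54 0 0.9" --pt "-25 24 -54 0 0.9" --pt "-55 52 -54 0 0.9" --pt "-85 81 -54 0 0.9" --pt "-115 110 -54 0 0.9" --pt "-145 138 -54 0 0.9" --pt "-164 156 -54 0 0.9" --pt "-169 161 -54 0 0.9" --pt "-169 161 -54 0 0.9"

```text
time: 7.17
tcp_pos: [0.6124, -0.0837, 0.0682]
tcp_rot: [0.706, 0.708, 0.0, 0.0]
wrist_force: [-0.9, 0.6, 0.1]
grip_width: 0.0243
gripper_force: 25.0
```

Emit:
drive_tool --pt "0 0 0 0 0.9" --pt "0 0 20 0 0.9" --pt "0 0 38 0 0.9" --pt "0 0 45 0 0.9" --pt "0 0 48 0 0.9" --pt "0 0 50 0 0.9" --pt "0 0 50 0 0.9"

```text
time: 7.75
tcp_pos: [0.6104, -0.0809, 0.0198]
tcp_rot: [0.705, 0.709, -0.0, -0.0]
wrist_force: [-2.2, -0.4, 1.2]
grip_width: 0.0243
gripper_force: 25.3
```

```bash
python3 go.py 613,-83,19,90;python3 look.py f; python3 -c "
import cv2;a=cv2.imread('pics/f_side.png')[200:300,340:480];cv2.imwrite('pics/f_crop.png',cv2.resize(a,None,fx=4,fy=4))"
```

```text
t 7.75 p [610.4 -80.9  19.8] psi 90.29 w 0.0243 q6 74.3
613,-83,19,90 -> [-2.1  2.6  0.8] twist 0.3
```

View pics/f_crop.png

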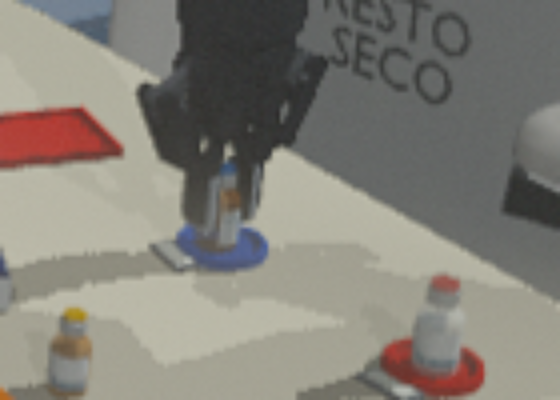

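The blue vial is inside the blue dish at crop (222,245). I'll release it.

Emit:
drive_tool --pt "-1 1 1 0 0.9" --pt "-1 1 2 0 0.9" --pt "-1 1 2 0 0.7" --pt "-1 1 2 0 0.6" --pt "-1 1 2 0 0.5" --pt "-1 1 2 0 0.4" --pt "-1 1 2 0 0.4" --pt "-1 1 -30 0 0.4" --pt "-1 1 -65 0 0.4" --pt "-1 1 -100 0 0.4"

```text
time: 8.68
tcp_pos: [0.6118, -0.0829, 0.1187]
tcp_rot: [0.706, 0.709, -0.001, -0.001]
wrist_force: [0.7, 0.6, -0.1]
grip_width: 0.0512
gripper_force: 0.0
```

```bash
python3 go.py 426,-36.5,100,152.7
```

```text
t 8.68 p [611.8 -82.9 118.7] psi 90.23 w 0.0512 q6 74.3
426,-36.5,100,152.7 -> [  47.2 -185.6   19.2] twist -62.5
```

Emit:
drive_tool --pt "0 -30 0 0 0.1" --pt "47 -186 19 -62.5 0.1" --pt "47 -186 19 -62.5 0.1" --pt "47 -186 19 -62.5 0.1" --pt "47 -186 19 -62.5 0.1" --pt "47 -186 19 -62.5 0.1" --pt "47 -186 19 -62.5 0.1" --pt "47 -186 19 -62.5 0.1" --pt "47 -186 19 -62.5 0.1" --pt "47 -186 19 -62.5 0.1"

```text
time: 9.52
tcp_pos: [0.4262, -0.0368, 0.0994]
tcp_rot: [0.233, 0.973, -0.0, 0.0]
wrist_force: [0.8, -0.0, 0.8]
grip_width: 0.0769
gripper_force: 0.0
```

Emit:
drive_tool --pt "0 0 0 0 0.1" --pt "0 0 0 0 0.1" --pt "0 0 0 0 0.1"

```text
time: 9.77
tcp_pos: [0.4262, -0.0368, 0.0992]
tcp_rot: [0.237, 0.971, 0.0, -0.0]
wrist_force: [-0.2, -0.4, -0.8]
grip_width: 0.0764
gripper_force: 0.0
```

```bash
python3 go.py 426,-36.5,4,152.7;python3 look.py g; python3 -c "
import cv2;a=cv2.imread('pics/g_side.png')[180:330,240:480];cv2.imwrite('pics/g_crop.png',cv2.resize(a,None,fx=3,fy=3))"
```

```text
t 9.77 p [426.2 -36.8  99.2] psi 152.54 w 0.0764 q6 11.2
426,-36.5,4,152.7 -> [ 0.3  0.2 95.2] twist -0.2
```

View pics/g_crop.png

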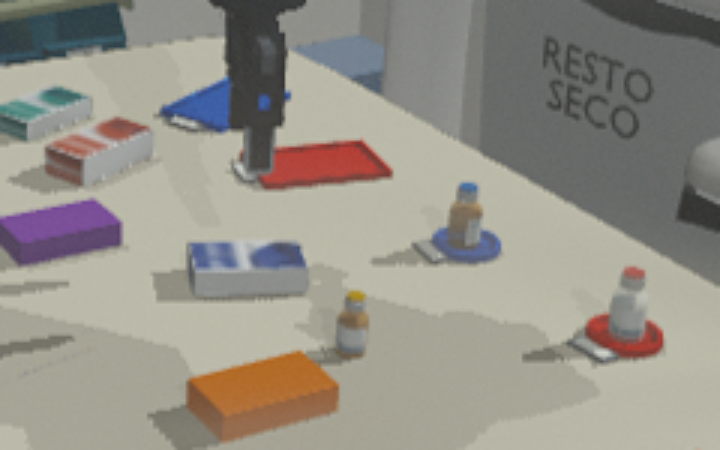

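Both vials stand in their dishes, blue at crop (466,225) and red at (628,320). The gripper is over the blue carton (248,268).

Emit:
drive_tool --pt "0 0 40 0 0.1" --pt "0 0 75 0 0.1" --pt "0 0 90 0 0.1" --pt "0 0 95 0 0.1" --pt "0 0 95 0 0.1" --pt "0 0 95 0 0.8" --pt "0 0 95 0 0.8" --pt "0 0 95 0 0.8" --pt "0 0 95 0 0.8" --pt "0 0 95 0 0.8"

```text
time: 10.7
tcp_pos: [0.4272, -0.0371, 0.0055]
tcp_rot: [0.236, 0.972, -0.0, 0.001]
wrist_force: [-1.2, -0.6, 7.1]
grip_width: 0.0494
gripper_force: 26.3
```

Emit:
drive_tool --pt "0 0 0 0 0.8" --pt "0 0 -30 0 0.8" --pt "0 0 -65 0 0.8" --pt "0 0 -65 0 0.8" --pt "0 0 -65 0 0.8"

```text
time: 11.12
tcp_pos: [0.4276, -0.0372, 0.0715]
tcp_rot: [0.236, 0.972, -0.0, 0.003]
wrist_force: [0.3, -0.7, -0.9]
grip_width: 0.0492
gripper_force: 26.8
```

```bash
python3 go.py 622.5,277,70,200.4;python3 look.py h; python3 -c "
import cv2;a=cv2.imread('pics/h_side.png')[180:330,240:440];cv2.imwrite('pics/h_crop.png',cv2.resize(a,None,fx=3,fy=3))"
```

```text
t 11.12 p [427.6 -37.2  71.5] psi 152.73 w 0.0492 q6 11.1
622.5,277,70,200.4 -> [-29.3 368.6   2. ] twist -47.7
```

View pics/h_crop.png

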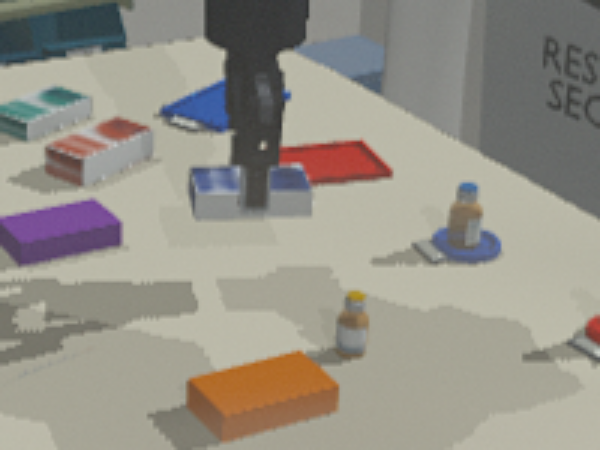

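The blue carton is held level at crop (250,190). Now I carry it to the blue tray.

Emit:
drive_tool --pt "-3 35 0 -5 0.8" --pt "-6 75 0 -10 0.8" --pt "-10 115 0 -16 0.8" --pt "-13 155 0 -22 0.8" --pt "-16 195 0 -27 0.8" --pt "-19 235 0 -32 0.8" --pt "-22 275 0 -37 0.8" --pt "-25 312 0 -42 0.8" --pt "-27 345 0 -46 0.8" --pt "-29 368 0 -47.5 0.8"

```text
time: 12.05
tcp_pos: [0.6209, 0.2796, 0.0673]
tcp_rot: [-0.178, 0.984, 0.0, -0.001]
wrist_force: [-0.8, -1.0, -0.2]
grip_width: 0.0493
gripper_force: 26.8
```

Emit:
drive_tool --pt "0 0 0 0 0.8" --pt "0 0 0 0 0.8" --pt "0 0 0 0 0.8" --pt "0 0 0 0 0.8"

```text
time: 12.38
tcp_pos: [0.6199, 0.276, 0.0687]
tcp_rot: [-0.175, 0.985, -0.0, -0.001]
wrist_force: [0.0, -0.6, -0.3]
grip_width: 0.0495
gripper_force: 26.8
```

```bash
python3 go.py 622.5,277,10,200.4
```

```text
t 12.38 p [619.9 276.   68.7] psi -159.84 w 0.0495 q6 -3.2
622.5,277,10,200.4 -> [-2.9  0.1 58.7] twist -0.2
```

Emit:
drive_tool --pt "-2 0 25 0 0.8" --pt "-2 0 45 0 0.8" --pt "-2 0 53 0 0.8" --pt "-2 0 57 0 0.8" --pt "-2 0 59 0 0.8" --pt "-2 0 59 0 0.8" --pt "-2 0 59 0 0.8"

```text
time: 12.97
tcp_pos: [0.623, 0.2776, 0.0114]
tcp_rot: [-0.175, 0.984, 0.0, 0.001]
wrist_force: [-0.6, 0.7, -0.5]
grip_width: 0.0494
gripper_force: 26.8
```

```bash
python3 go.py 622.5,277,10,200.4;python3 look.py i; python3 -c "
import cv2;a=cv2.imread('pics/i_side.png')[180:270,240:400];cv2.imwrite('pics/i_crop.png',cv2.resize(a,None,fx=4,fy=4))"
```

```text
t 12.97 p [623.  277.6  11.4] psi -159.79 w 0.0494 q6 -3.2
622.5,277,10,200.4 -> [ 0.7 -0.4  1.4] twist -0.2
```

View pics/i_crop.png

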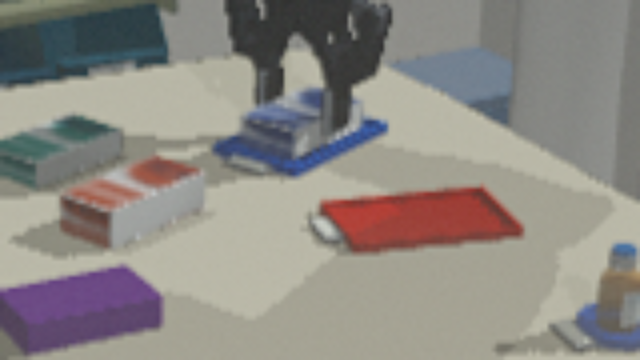

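The blue carton sits within the blue tray at crop (300,125). I'll lower the last 2 mm, open and rise.

Emit:
drive_tool --pt "0 0 2 0 0.8" --pt "0 0 2 0 0.8" --pt "0 0 2 0 0.35" --pt "0 0 2 0 0.3" --pt "0 0 2 0 0.2" --pt "0 0 2 0 0.15" --pt "0 0 0 0 0.1" --pt "0 0 -30 0 0.1" --pt "0 0 -65 0 0.1" --pt "0 0 -90 0 0.1"

```text
time: 13.9
tcp_pos: [0.6227, 0.2778, 0.1026]
tcp_rot: [-0.176, 0.984, 0.0, 0.0]
wrist_force: [1.1, -0.2, -0.0]
grip_width: 0.077
gripper_force: 0.0
```

```bash
python3 go.py 441.7,213.7,100,197.3
```

```text
t 13.9 p [622.7 277.8 102.6] psi -159.77 w 0.077 q6 -3.2
441.7,213.7,100,197.3 -> [192.    2.5   2.4] twist 2.9
```

Emit:
drive_tool --pt "40 0 0 0 0.1" --pt "80 1 1 1 0.1" --pt "120 2 2 2 0.1" --pt "160 2 2 3 0.1" --pt "192 2 2 3 0.1" --pt "192 2 2 3 0.1" --pt "192 2 2 3 0.1" --pt "192 2 2 3 0.1"

```text
time: 14.57
tcp_pos: [0.4424, 0.2134, 0.0989]
tcp_rot: [-0.15, 0.989, 0.0, 0.001]
wrist_force: [0.3, 0.2, 0.6]
grip_width: 0.077
gripper_force: 0.0
```

```bash
python3 go.py 441.7,213.7,8,197.3; python3 look.py j; python3 - <<'E'
from meas import *
C=cloud("top",np.load("pics/j_top.npy"));Z=C[:,:,2]
ok=(abs(C[...,0]-.622)<.07)&(abs(C[...,1]-.277)<.07)&(abs(Z-.026)<.006)
y,x=np.nonzero(ok);print(np.median(Z[ok]),rect(plane("top",np.c_[x,y],.026)))
E
```

```text
t 14.57 p [442.4 213.4  98.9] psi -162.77 w 0.077 q6 -1.3
441.7,213.7,8,197.3 -> [ 0.7  0.5 90.9] twist -0.1
0.026453667317663965 [625.1772 268.1874  89.5369  31.0337  21.8766]
```

Emit:
drive_tool --pt "0 0 40 0 0.1" --pt "0 0 75 0 0.1" --pt "0 0 86 0 0.1" --pt "0 0 91 0 0.1" --pt "0 0 91 0 0.1" --pt "0 0 91 0 0.8" --pt "0 0 91 0 0.8" --pt "0 0 91 0 0.8" --pt "0 0 91 0 0.8" --pt "0 0 91 0 0.8"

```text
time: 15.5
tcp_pos: [0.4426, 0.2135, 0.0085]
tcp_rot: [-0.15, 0.989, 0.0, 0.001]
wrist_force: [0.1, 1.2, 7.5]
grip_width: 0.0458
gripper_force: 26.5
```

Emit:
drive_tool --pt "0 0 0 0 0.8" --pt "0 0 -30 0 0.8" --pt "0 0 -65 0 0.8" --pt "0 0 -65 0 0.8" --pt "0 0 -65 0 0.8"

```text
time: 15.92
tcp_pos: [0.4428, 0.2135, 0.0743]
tcp_rot: [-0.15, 0.989, 0.0, 0.002]
wrist_force: [-0.3, -0.1, -1.3]
grip_width: 0.0454
gripper_force: 26.1
```

```bash
python3 go.py 606,111.2,74,163.1;python3 look.py k; python3 -c "
import cv2;a=cv2.imread('pics/k_side.png')[150:270,210:390];cv2.imwrite('pics/k_crop.png',cv2.resize(a,None,fx=4,fy=4))"
```

```text
t 15.92 p [442.8 213.5  74.3] psi -162.77 w 0.0454 q6 -1.3
606,111.2,74,163.1 -> [-125.5 -146.1    0.9] twist 34.1
```

View pics/k_crop.png

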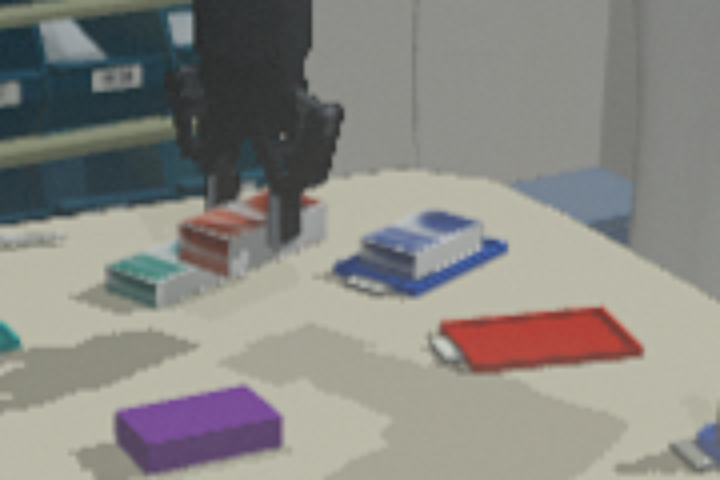

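The red carton is held level at crop (250,235), and the blue carton lies in its tray at (420,245). Now I carry the red one to the red tray.

Emit:
drive_tool --pt "-20 -24 0 5 0.8" --pt "-42 -50 0 11 0.8" --pt "-64 -76 0 17 0.8" --pt "-86 -102 0 23 0.8" --pt "-108 -128 0 29 0.8" --pt "-122 -142 0 33 0.8" --pt "-125 -146 0 34 0.8" --pt "-125 -146 0 34 0.8" --pt "-125 -146 0 34 0.8" --pt "-125 -146 0 34 0.8"

```text
time: 16.85
tcp_pos: [0.6029, 0.1114, 0.0717]
tcp_rot: [0.145, 0.989, -0.0, -0.001]
wrist_force: [-0.2, 1.3, -0.1]
grip_width: 0.0454
gripper_force: 26.1
```

```bash
python3 go.py 606,111.2,13,163.1
```

```text
t 16.85 p [602.9 111.4  71.7] psi 163.35 w 0.0454 q6 19.3
606,111.2,13,163.1 -> [-3.1  0.7 58.7] twist 0.3
```

Emit:
drive_tool --pt "-2 0 25 0 0.8" --pt "-2 0 45 0 0.8" --pt "-2 0 53 0 0.8" --pt "-2 0 57 0 0.8" --pt "-2 0 59 0 0.8" --pt "-2 0 60 0 0.8" --pt "-2 0 60 0 0.8" --pt "-2 0 60 0 0.8"

```text
time: 17.52
tcp_pos: [0.6066, 0.1103, 0.0132]
tcp_rot: [0.146, 0.989, 0.0, 0.001]
wrist_force: [0.5, 0.7, -0.2]
grip_width: 0.0454
gripper_force: 26.1
```

```bash
python3 go.py 606,111.2,13,163.1
```

```text
t 17.52 p [606.6 110.3  13.2] psi 163.24 w 0.0454 q6 19.3
606,111.2,13,163.1 -> [0.8 0.7 0.2] twist 0.1
```

Emit:
drive_tool --pt "0 0 1.5 0 0.8" --pt "0 0 1.5 0 0.8" --pt "0 0 1.5 0 0.35" --pt "0 0 1.5 0 0.3" --pt "0 0 1.5 0 0.2" --pt "0 0 1.5 0 0.15" --pt "0 0 0 0 0.1" --pt "0 0 -30 0 0.1" --pt "0 0 -65 0 0.1" --pt "0 0 -100 0 0.1"

```text
time: 18.35
tcp_pos: [0.6055, 0.1101, 0.1129]
tcp_rot: [0.146, 0.989, -0.0, -0.001]
wrist_force: [1.3, -0.2, -0.1]
grip_width: 0.0768
gripper_force: 0.0
```

Emit:
drive_tool --pt "40 40 -40 0 0.1" --pt "80 80 -80 0 0.1" --pt "110 120 -100 0 0.1" --pt "140 160 -100 0 0.1" --pt "160 200 -100 0 0.1" --pt "170 240 -100 0 0.1" --pt "180 280 -100 0 0.1" --pt "180 320 -100 0 0.1" --pt "180 360 -100 0 0.1" --pt "180 400 -100 0 0.1"

```text
time: 19.18
tcp_pos: [0.5362, 0.4878, 0.212]
tcp_rot: [0.145, 0.989, 0.0, 0.0]
wrist_force: [0.9, -0.2, 0.0]
grip_width: 0.0767
gripper_force: 0.0
```

```bash
python3 go.py 240,-490,230,163
```

```text
t 19.18 p [536.2 487.8 212. ] psi 163.27 w 0.0767 q6 52.4
240,-490,230,163 -> [    2.3 -1021.6   -18.8] twist 0.3
```

```bash
python3 look.py l
```

```text
(no output)
```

View pics/l_top.png

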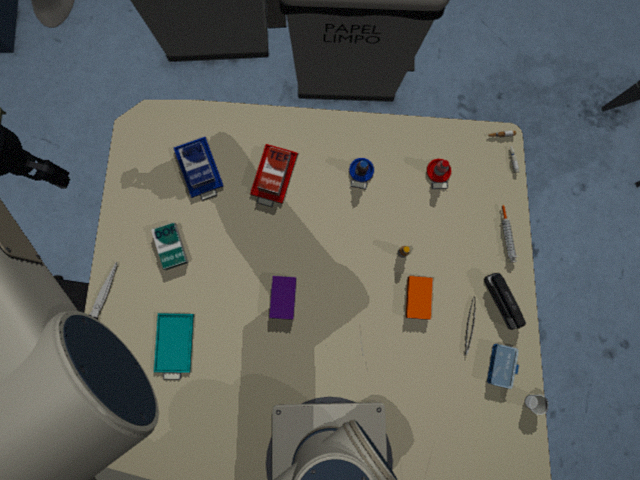

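View pics/l_side.png

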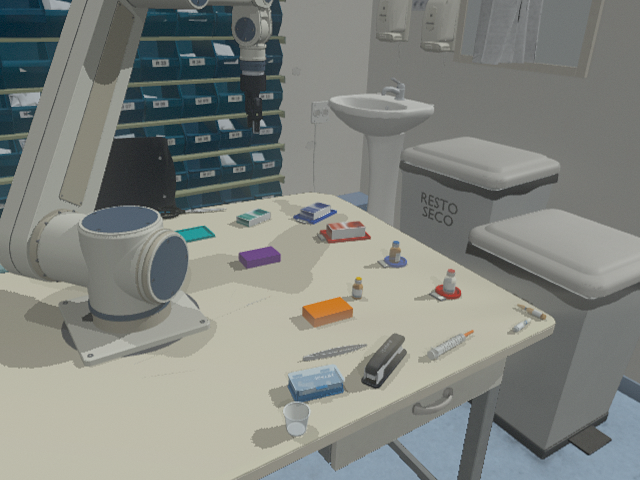

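All four are in place: top view blue carton (198,167), red carton (274,172), blue vial (361,170), red vial (439,171). The green carton (169,246) and yellow vial (404,251) haven't moved. One numeric check before handing in.

```bash
cat > m2.py <<'E'
from meas import *
t=cv2.imread("pics/l_top.png");s=cv2.imread("pics/l_side.png")
C=cloud("top",np.load("pics/l_top.npy"));Z=C[:,:,2];S=cloud("side",np.load("pics/l_side.npy"))
for k,(x0,y0,h) in{"red":(.606,.111,.032),"blue":(.6225,.277,.026),"green":(.445,.332,.0205)}.items():
    ok=(abs(C[...,0]-x0)<.07)&(abs(C[...,1]-y0)<.06)&(abs(Z-h)<.007)
    y,x=np.nonzero(ok);print(k,"z",np.percentile(Z[ok],[5,50,95]),rect(plane("top",np.c_[x,y],h)))
for k,uv,us in[("red",(439,172),(451,272)),("blue",(361,170),(396,244)),("yellow",(404,251),(358,281))]:
    ok=np.zeros((480,640),bool);r=14;ok[uv[1]-r:uv[1]+r,uv[0]-r:uv[0]+r]=1
    q=C[ok&(Z>.035)];b=blob(mask(s,k),us,8);p=S[b[:,1],b[:,0]];p=p[p[:,2]>.038]
    print(k,"top",len(q),np.median(q,0),"side cap",len(p),np.median(p,0))
E
python3 m2.py
```

```text
red z [0.0293 0.0326 0.0356] [605.2335 109.8594  96.8918  47.2427 -16.7368]
blue z [0.023  0.0264 0.0296] [620.913  277.3683  91.0292  50.4411  20.5154]
green z [0.0175 0.0207 0.0238] [445.2533 331.639   91.2861  51.4668  18.3474]
red top 116 [ 0.6069 -0.2519  0.0494] side cap 12 [ 0.6144 -0.2552  0.0566]
blue top 113 [ 0.6062 -0.0789  0.0477] side cap 9 [ 0.6133 -0.0805  0.0572]
yellow top 48 [ 0.4261 -0.1645  0.0459] side cap 15 [ 0.4303 -0.167   0.0469]
```

All placements are within a few mm of their centres, so I'm handing in.

```bash
python3 -c "
from bench import r
print(r.sign_off())"
```

```text
the job is handed in; nothing more can be done
None
```

I handed the job in at about 19 s: by my last camera check both vials stand in their colour's dish and both cartons lie flat in their trays, all within a few mm of centre, and the yellow vial and green carton have not moved; the sign-off returned no verdict.

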